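# Fit the crank to the turntable

## Robot

A 7-joint arm with a two-finger parallel gripper is mounted at the origin on the work surface. World frame = base frame: x ahead of the robot, y to its left, z up, the work surface at z = 0. Lengths are in m, angles in rad, forces in N, time in s.
With the tool pointing down it reaches from about 0.425 to 0.975 m from the base axis. Payload 16.7 kg.
Tool frame: the origin (TCP) lies between the finger pads; the fingertips stand 17 mm ahead of it and the grasp point (between the pads) lies 2 mm behind it; z points along the fingers, y is the line along which they close (so a half turn about z gives the same grasp; the last joint's range is limited). The gripper opens to 85 mm and grips with 20 to 120 N. Pads are 22 mm wide; open, the fingers measure 114 mm over their backs; the gripper's body (76 mm by 85 mm) begins 54 mm behind the grasp point. The pads swing forward as they close: fully open they stand 13 mm farther back than shut.
Start: joints at [-1.458, 0.426, 0.074, 1.606, -0.034, 1.111, -0.067], TCP at [0.175, 0.652, 0.216] pointing down, gripper open.
Joint ranges: [-2.85, 2.85], [-0.5, 2.14], [-1.23, 1.37], [0.21, 2.46], [-1.02, 4.16], [0.16, 2.05], [-2.73, 2.73]. Speed limits (rad/s): [1.89, 1.89, 2.39, 2.39, 3.01, 3.01, 3.01].

## Interface

Orientations are given as a unit quaternion [w, x, y, z].
In Python, from rig import status, vision, sign_off gives the robot as it stands.
- The arm moves only by the shell command python3 -m inch 'ROWS' [FORCE]. ROWS is JSON, a list of rows, each a list of 3 entries, a list of its own where there are three numbers: the shift along the tool's x, y, z scaled (see below), then the turn, a rotation vector about the tool's x, y, z scaled (see below), then the opening, from 0 (shut) to 1 (fully open). In form: [[[tx, ty, tz], [wx, wy, wz], gripper], ...]. A call has 1 to 10 rows; each row shifts and turns the commanded pose from where the row before left it, along the tool's axes as they then stand; what a row does not reach is not made up. The controller multiplies each number of a shift by 25 mm and each number of a turn by 0.15 rad. A row lasts 1/8 s, in which the tool goes at most 62.5 mm and 10.7 degrees, less where a joint would pass 70% of its speed; a pose out of reach is approached as far as the arm can. A call with a number of a shift or a turn outside -1 to 1 is refused whole. A call with a gripper value outside its range is refused whole. The fingers move at their own pace and stop on an object; FORCE is the grip in N (left out, the last holds). Time passes only in rows, so rows that do not move let the fingers close. It gives the time, the measured TCP pose, the force, the opening and the grip force at its end, in the units of the state.
- status.state(): the state, without advancing time (a new reading comes with each control period).
- vision.capture(name): name is "side" or "top" or "wrist"; returns (picture, depth): 384x512x3 uint8, red, green, blue; 384x512 float32, m along the optical axis (not along the pixel's ray), 0 where there is no reading.
- vision.camera_params(name): a dict with "fx", "fy", "cx", "cy" (pixels), "xyz" and "rotation" of the camera in the world. Camera axes: x right, y up, looking along -z (the intrinsics and any distortion apply to the point x, -y, -z); pixel columns grow to the right and rows downward; lengths in m; the calibration is good to about 2 mm. A picture is of the moment at which its call begins: read the wrist's pose just before it. camera_params takes no time and is no camera call; for the wrist camera it gives the pose at the moment of the call.
- sign_off(): hands the job in; it is judged then, once.
The state is a dict: "clock": time; "qpos": joint angles; "qvel": joint speeds; "joint_efforts": joint torques, N m; "ee_pos": TCP position; "tool_rot": TCP orientation; "contact_force": force on the tool from outside, world axes, zero at the start; "ft_torque": the same for the moment, N m; "finger_gap": opening from 0.0 (shut) to 1.0 (fully open); "finger_force": force on a finger pad.
Only numpy, scipy, OpenCV 4.12 (cv2) and the standard library are available. Lean on these libraries where they do the work, as an engineer would, in place of code of your own. Each camera call takes 0.05 s, during which the arm holds its last target. There are 200 camera calls.

## Task

Lift the crank handle off its peg on the sloping tool board and fit it fully home on the square spindle of the turntable's gearbox, sitting flat on the collar, then let go. Nobody knows how the spindle's square is turned, so feel for the angle at which the crank drops on, and do not force it. Leave the other hung tool, the engine, the signal box and the bench where they are.

Things in the scene. Friction and masses are not known exactly. Their poses are not given: they have to be found in the camera images.
- crank: Crank: brass hub 42 x 42 mm, 24 mm high, square hole 21.5 mm wide right through; steel arm along its -x. Origin: hole's centre at the hub's underside; z: hole's axis, out of the board when hung, up when seated. Hub's flat sides face x and y (grip across y). Hangs on either peg, underside flat on the board, arm down the slope. About 0.28 kg.
- crank_knob (a point): Top of the crank's red knob (24 mm wide): 86 mm along the crank's -x and 52 mm above its underside. The arm under it is 16 mm wide, 10 mm thick, flush with the hub's underside; the crank is 119 mm long overall.
- tool_board: Fixed plywood board 260 mm wide. Origin: on the deck, midway below the pegs. Its face rises to its +x at 32 degrees to the level (outward normal (-0.530, 0, 0.848)), ending 50 mm up-slope and 130 mm down-slope of the pegs, with a 12 mm lip below. Pegs stand along the normal, feet at (0, +-0.065, 0.090) m, 14 mm thick, 45 mm long.
- peg_left (a point): tip of the peg at the board's +y side
- peg_right (a point): tip of the peg at the board's -y side
- turntable: Fixed turntable: wooden gearbox block 90 x 84 mm, 45 mm high, with a dark round collar (40 mm across, 8 mm high) on top; the low round pit (180 mm across, bridge top 21 mm high) is centred 165 mm along its +x. Origin: on the deck straight below the spindle.
- collar (a point): Centre of the collar's flat top, 53 mm up, where the hub's underside rests when home. The spindle, a square bar 18 x 18 mm, stands 26 mm out of it, upright. Its square may be turned to any angle (this point's axes do not tell it); it is stiff to turn (0.3 N m). A centred crank drops on within about 12 degrees of the square, any of four ways round.
- spanner: Bystander: flat tool with a steel ring (38 mm across, 10 mm thick) and blue handle, 125 mm long, hung on the other peg. Origin: centre of the ring's underside; handle along its -x.
- engine: Bystander: black die-cast steam engine, 127 mm long (x), 48 mm wide, 68 mm high. Origin under its centre.
- signal_box: Bystander: red and white tin signal box, 74 x 90 mm, 94 mm high. Origin under its centre.
- bench: Bystander: cream ceramic station bench, 34 x 90 mm, 54 mm high. Origin under its centre.
There are look-alikes about, which are no part of the job. There is more than one size of the crank; the job needs the smallest.

How it is judged:
By the outcome, as a careful person would: the job done as asked, in the order asked, and still so for the second after the job is handed in, with the robot touching nothing.
It also fails if it takes over 58 s, if anything falls off the work surface, if the arm or the gripper's body presses on something with over 40 N, if the wrist force passes 120 N, or if a joint passes its speed limit or range.

## Working session

There is one attempt and no reset: what is moved stays moved. The work goes in short steps, Python scripts to look and compute and a shell command to move; the robot and the scene stay as the last step left them, time stands still between calls to the robot, and variables do not carry over. Pictures are saved under pics/ and viewed, at most 11 in all, crops included, and the job is handed in when it is done.

```bash
mkdir -p pics; ls; cat > h.py <<'E'
import numpy as np, cv2
from rig import status, vision
from scipy.spatial.transform import Rotation as R
def cam(n):
    p=vision.camera_params(n); im,d=vision.capture(n); return p,im,d
def save(im,f): cv2.imwrite('pics/'+f,cv2.cvtColor(im,cv2.COLOR_RGB2BGR))
def rot(p):
    r=np.array(p['rotation'],float)
    return r if r.shape==(3,3) else R.from_quat(r,scalar_first=True).as_matrix()
def pt(p,d,u,v):
    z=d[v,u]; c=np.stack([(u-p['cx'])/p['fx']*z,-(v-p['cy'])/p['fy']*z,-z],-1)
    return c@rot(p).T+np.array(p['xyz'])
def ray(p,u,v):
    c=np.array([(u-p['cx'])/p['fx'],-(v-p['cy'])/p['fy'],-1]); return np.array(p['xyz']),rot(p)@c
def onz(p,u,v,z):
    o,r=ray(p,u,v); return o+r*(z-o[2])/r[2]
E
python3 - <<'E'
from h import *
for n in ('side','top','wrist'):
    p,im,d=cam(n); save(im,n+'0.png'); np.savez('pics/'+n+'0.npz',im=im,d=d); print(n,p)
    import pickle; pickle.dump(p,open('pics/'+n+'0.pkl','wb'))
print(status.state())
E
```

```text
pics
side {'fx': 375.4799114244166, 'fy': 375.4799114244166, 'cx': 256.4311331326788, 'cy': 188.37878852863642, 'xyz': array([ 0.1058731 , -0.85432198,  0.78668949]), 'rotation': array([ 0.87351071,  0.45666674, -0.08655104, -0.14471849])}
top {'fx': 424.0173987819685, 'fy': 424.0173987819685, 'cx': 261.4412494354967, 'cy': 190.0666830860163, 'xyz': array([0.26426169, 0.02983591, 1.40323954]), 'rotation': array([ 0.71244027,  0.03758341, -0.04481372, -0.69929113])}
wrist {'fx': 286.96598277806373, 'fy': 286.96598277806373, 'cx': 250.48808596724373, 'cy': 195.33972336984806, 'xyz': array([0.09535962, 0.67396074, 0.37264755]), 'rotation': array([ 0.78270399, -0.1309101 , -0.09911579,  0.60034412])}
{'clock': 0.15, 'qpos': array([-1.45754758,  0.42658146,  0.07383732,  1.60642129, -0.03410845,
        1.11077531, -0.06707732]), 'qvel': array([ 2.60365482e-05, -1.65381866e-03, -1.27735690e-03, -2.44032607e-03,
        1.35075109e-03,  5.64794168e-05, -1.93205410e-03]), 'joint_efforts': array([ 5.54345112e-03, -9.50311947e+01,  3.76417682e+00, -4.63766742e+01,
        1.94437156e-02,  7.69600854e-03, -1.17486616e-04]), 'ee_pos': array([0.17524859, 0.65153926, 0.21519257]), 'tool_rot': array([-3.94733141e-05,  1.30994159e-01,  9.91383032e-01, -4.61942016e-04]), 'contact_force': array([-1.04041939, -0.54065518,  0.99109712]), 'ft_torque': array([0.07372191, 0.02098145, 0.02514488]), 'finger_force': 0.0, 'finger_gap': 0.9991796836025256}
```

View pics/top0.png

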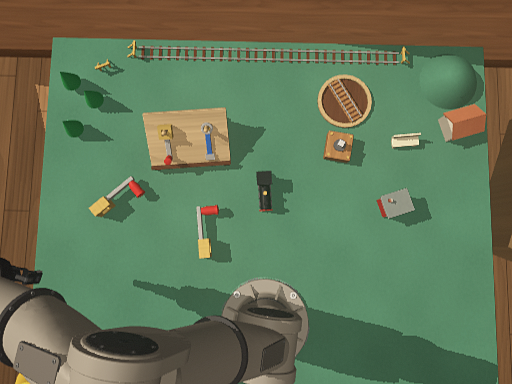

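View pics/side0.png

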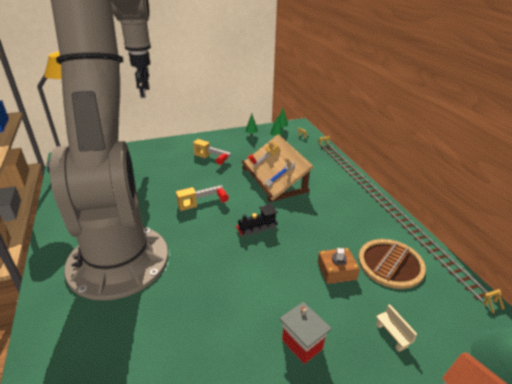

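The top view shows the tool board at about (187,137), with a brass and red crank hanging at (166,133)→(168,160) and the blue spanner at (208,140). The gearbox with its spindle is at (340,146), the pit at (345,100), the engine at (264,190), the bench at (405,140) and the signal box at (396,204). 
Things that could be taken for the crank: the hung one at top (166,133), a loose one at (100,207)-(135,187), and a loose one at (204,248)-(209,210). The loose ones look bigger and lie on the deck, so I choose the hung one. I'll check that choice in a crop and measure.

```bash
python3 - <<'E'
from h import *
import pickle
L=lambda n:(pickle.load(open(f'pics/{n}0.pkl','rb')),*[np.load(f'pics/{n}0.npz')[k] for k in('im','d')])
p,im,d=L('top'); q,jm,e=L('side')
c=lambda im,x,y,w,h:cv2.resize(im[y:y+h,x:x+w],(400,300),interpolation=cv2.INTER_CUBIC)
save(np.vstack([np.hstack([c(im,140,98,100,75),c(im,315,115,60,45)]),np.hstack([c(jm,235,125,88,66),c(jm,305,235,64,48)])]),'crop1.png')
# colour blobs
for n,(P,I,D) in dict(top=(p,im,d),side=(q,jm,e)).items():
    h=cv2.cvtColor(I,cv2.COLOR_RGB2HSV)
    for nm,lo,hi in (('red',(0,170,90),(6,255,255)),('red2',(174,170,90),(180,255,255)),('brass',(18,120,110),(30,255,255)),('blue',(100,120,60),(125,255,255))):
        k,_,s,ce=cv2.connectedComponentsWithStats(cv2.inRange(h,lo,hi))
        for i in range(1,k):
            if s[i,4]>12:
                u,v=ce[i].round().astype(int); print(n,nm,s[i],ce[i].round(1),pt(P,D,u,v).round(3))
E
```

```text
top red [164 156   8   9  52] [167.6 160. ] [0.507 0.312 0.093]
top red [128 181  17  16 139] [135.7 188.5] [0.423 0.422 0.041]
top red [377 200   9  17  60] [381.  207.7] [ 0.374 -0.374  0.027]
top red [201 205  18  10 131] [209.4 210. ] [0.356 0.185 0.042]
top brass [127  41   8  16  51] [132.  49.] [0.908 0.471 0.006]
top brass [401  46   9  17  60] [403.6  54.4] [ 0.899 -0.458  0.033]
top brass [95 59 14 10 45] [101.6  64.7] [0.835 0.558 0.038]
top brass [157 124  16  16 191] [164.6 131.5] [0.593 0.319 0.12 ]
top brass [263 191   4   4  14] [264.7 192.5] [0.416 0.006 0.06 ]
top brass [ 89 196  22  20 241] [100.  206.3] [0.361 0.528 0.058]
top brass [198 238  13  20 218] [204.1 248. ] [0.235 0.195 0.054]
top brass [ 15 373  15  11  97] [ 20.9 379.4] [-0.046  0.537  0.432]
top blue [205 134   7  20  87] [208.3 144.1] [0.565 0.191 0.071]
side red [216 154  11  10  66] [221.2 158.5] [0.414 0.4   0.038]
side red [249 155   7   8  34] [251.9 158.5] [0.51  0.304 0.079]
side red [217 189  11  13  92] [222.2 194.8] [0.353 0.157 0.042]
side red [283 330  41  33 410] [301.2 347.9] [ 0.369 -0.443  0.038]
side brass [ 44  51  18  28 361] [53.2 66.8] [-0.096  0.474  0.419]
side brass [298 129   8   7  26] [302.2 131.2] [ 0.106 -0.854  0.787]
side brass [319 136  11   6  33] [323.8 138.6] [0.899 0.453 0.026]
side brass [194 139  15  19 227] [200.7 147.9] [ 0.372  0.585 -0.002]
side brass [264 141  16  16 123] [272.2 148.4] [0.591 0.307 0.106]
side brass [176 187  21  23 359] [186.3 198.2] [0.234 0.177 0.042]
side brass [252 213   5   5  20] [254.  215.1] [0.415 0.004 0.057]
side brass [485 289  19  24 170] [493.3 297.3] [ 0.926 -0.451 -0.001]
side blue [  0 101   8  31 144] [  2.2 117. ] [-0.61   1.587 -0.155]
side blue [272 169  14  12  39] [278.4 174.5] [0.567 0.183 0.066]
```

View pics/crop1.png

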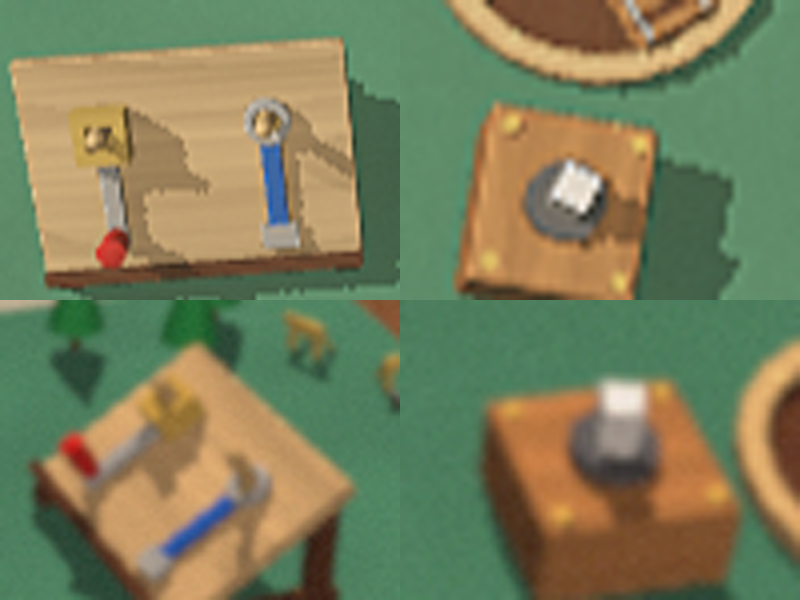

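The crop confirms the choice: the hung crank at top (166,133) has the small hub and sits on the left peg, with the spanner on the right peg. The spindle's square is visible at about (341,144). Next I measure the board's tilt and yaw and the gearbox coarsely, and start moving.

```bash
python3 - <<'E'
from h import *
import pickle
p=pickle.load(open('pics/top0.pkl','rb'));z=np.load('pics/top0.npz');d=z['d']
P=np.array([pt(p,d,u,v) for u in range(185,200) for v in range(115,158)])
c=P.mean(0);n=np.linalg.svd(P-c)[2][2];n*=np.sign(n[2]);print('board',c,n,np.degrees(np.arctan2(-n[1],-n[0])))
for u,v in((341,144),(336,153),(333,140),(340,158)):print(u,v,pt(p,d,u,v))
E
python3 -m inch '[[[-0.2,0,-1],[0,0,0],1],[[-1,-0.3,-1],[0,0,0],1],[[-1,-0.5,-1],[0,0,0],1],[[-1,-0.5,-1],[0,0,0],1],[[-1,-0.5,-0.5],[0,0,0],1],[[-1,-0.5,0],[0,0,0],1],[[-1,-0.5,0],[0,0,0],1],[[-1,-0.5,0],[0,0,0],1],[[-1,-0.5,0],[0,0,0],1],[[-1,-0.5,0],[0,0,0],1]]'
```

```text
board [0.58533981 0.24024062 0.08961186] [-0.03398568  0.9879767   0.15082112] -88.02984356266383
341 144 [ 0.57270553 -0.23384029  0.07773539]
336 153 [ 0.55172299 -0.22539809  0.03685393]
333 140 [ 0.59377577 -0.21459718  0.04243215]
340 158 [ 0.53395201 -0.2371689   0.04364934]
clock: 1.4
ee_pos: [0.3701, 0.4874, 0.328]
tool_rot: [-0.0, 0.131, 0.991, -0.0]
contact_force: [-0.7, -0.0, 0.4]
finger_gap: 1.001
finger_force: 0.0
```

```bash
python3 -m inch '[[[-1,-0.7,0],[0,0,0],1],[[-1,-0.7,0],[0,0,0],1],[[-1,-0.7,0],[0,0,0],1],[[-1,-0.7,0],[0,0,0],1],[[-1,-0.7,0],[0,0,0],1],[[-1,-0.7,0],[0,0,0],1],[[-1,-0.7,0],[0,0,0],1],[[-1,-0.7,0],[0,0,0],1],[[-1,-0.7,0],[0,0,0],1],[[-1,-0.7,0],[0,0,0],1]]'
python3 -m inch '[[[0,0,0.5],[0,-0.8,0],1],[[0,0,0.5],[0,-0.8,0],1],[[0,0,0.5],[0,-0.8,0],1],[[0,0,0.5],[0,-0.8,0],1],[[0,0,0],[0,-0.52,0],1],[[0,0,0],[0,0,0],1]]'
python3 - <<'E'
from h import *
import pickle
p,im,d=cam('wrist');save(im,'w1.png');np.savez('pics/w1.npz',im=im,d=d);pickle.dump(p,open('pics/w1.pkl','wb'))
h=cv2.cvtColor(im,cv2.COLOR_RGB2HSV)
P=pickle.load(open('pics/top0.pkl','rb'));D=np.load('pics/top0.npz')['d']
Q=np.array([pt(P,D,u,v) for u in range(176,226) for v in range(112,160,2)])
def fit(Q):
    ok=np.ones(len(Q),bool)
    for _ in range(8):
        A=np.c_[Q[:,:2],np.ones(len(Q))];s=np.linalg.lstsq(A[ok],Q[ok,2],rcond=None)[0];r=Q[:,2]-A@s;ok=abs(r)<max(.003,1.5*np.median(abs(r)))
    n=np.array([-s[0],-s[1],1]);n/=np.linalg.norm(n);return n,s,ok.mean(),np.degrees(np.arctan2(-n[1],-n[0])),np.degrees(np.arccos(n[2]))
print(fit(Q)); 
print(status.state()['tool_rot'],status.state()['ee_pos'])
E
```

```text
clock: 2.65
ee_pos: [0.5659, 0.2535, 0.328]
tool_rot: [-0.0, 0.131, 0.991, -0.0]
contact_force: [-0.6, -0.6, 0.3]
finger_gap: 0.998
finger_force: 0.0
clock: 3.4
ee_pos: [0.5727, 0.2527, 0.2787]
tool_rot: [0.272, 0.125, 0.953, -0.036]
contact_force: [0.1, 0.5, 0.6]
finger_gap: 0.999
finger_force: 0.0
(array([-0.52664791, -0.03868548,  0.84920281]), array([ 0.62016741,  0.04555505, -0.300968  ]), np.float64(0.655), np.float64(4.201176713246887), np.float64(31.874931689434096))
[ 0.2721134   0.12538626  0.95338021 -0.03603838] [0.57354256 0.252375   0.27932924]
```

View pics/w1.png

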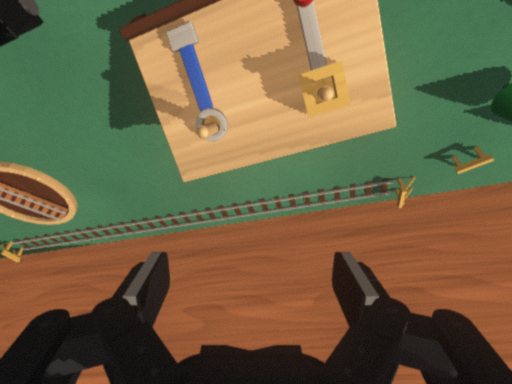

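The wrist view shows the hub at about (326,90), its arm running up to the red knob at (303,2), and the spanner ring at (211,125). The pads are at the bottom, around (150,285) and (360,285). Next I measure the hub's pose relative to the board.

```bash
cat >> h.py <<'E'
def fit(Q,tol=.002):
    ok=np.ones(len(Q),bool)
    for _ in range(10):
        A=np.c_[Q[:,:2],np.ones(len(Q))];s=np.linalg.lstsq(A[ok],Q[ok,2],rcond=None)[0];r=Q[:,2]-A@s;ok=abs(r)<max(tol,1.5*np.median(abs(r)))
    n=np.array([-s[0],-s[1],1]);n/=np.linalg.norm(n);return n,s[2]*n[2]   # n.x = c
def ptm(p,d,m):
    v,u=np.nonzero(m); z=d[v,u]
    return np.c_[(u-p['cx'])/p['fx']*z,-(v-p['cy'])/p['fy']*z,-z]@rot(p).T+np.array(p['xyz'])
def onp(p,u,v,n,c):
    o,r=ray(p,u,v); return o+r*(c-n@o)/(n@r)
def totool(v,s=None):
    s=s or status.state(); return R.from_quat(s['tool_rot'],scalar_first=True).inv().apply(v)
E
cat > m.py <<'E'
from h import *
import pickle,sys
f=sys.argv[1]; box=eval(sys.argv[2]) # u0,u1,v0,v1 hub box ; board box
bb=eval(sys.argv[3])
p=pickle.load(open(f'pics/{f}.pkl','rb'));z=np.load(f'pics/{f}.npz');im,d=z['im'],z['d']
m=np.zeros(d.shape,bool);m[bb[2]:bb[3],bb[0]:bb[1]]=1
n,c=fit(ptm(p,d,m&(d>0)));print('n',n,'c',c,'yaw',np.degrees(np.arctan2(-n[1],-n[0])),'slope',np.degrees(np.arccos(n[2])))
h=cv2.cvtColor(im,cv2.COLOR_RGB2HSV);b=cv2.inRange(h,(17,110,90),(32,255,255))>0
k=np.zeros_like(b);k[box[2]:box[3],box[0]:box[1]]=1
P=ptm(p,d,k&(d>0));H=P@n-c
v,u=np.nonzero(k&(d>0)); print('heights hist',np.histogram(H,[-.005,.005,.008,.013,.018,.021,.027,.03,.04,.05,.06])[0])
s=(H>.0205)&(H<.0275)
mm=np.zeros(d.shape,np.uint8);mm[v[s],u[s]]=255
cs=max(cv2.findContours(mm,cv2.RETR_EXTERNAL,cv2.CHAIN_APPROX_NONE)[0],key=cv2.contourArea)[:,0].astype(float)
ht=np.median(H[s]); print('hub top height',ht)
ex=np.array([1,0,0])-n*n[0];ex/=np.linalg.norm(ex);ey=np.cross(n,ex)
Q=np.array([onp(p,a,e,n,c+ht) for a,e in cs]);o=Q.mean(0)
r=cv2.minAreaRect(np.c_[(Q-o)@ex,(Q-o)@ey].astype(np.float32)*1000);print('rect mm',r)
C=o+ex*r[0][0]/1e3+ey*r[0][1]/1e3
print('hub top centre',C,' underside',C-n*ht)
a=(r[2]+45)%90-45; a=np.radians(a);cx=ex*np.cos(a)+ey*np.sin(a);cy=np.cross(n,cx);print('crank x',cx,'y',cy)
# tips of peg
t=H>.038; print('peg tip',P[t].mean(0) if t.any() else None)
St=status.state();g=C-n*ht+n*float(sys.argv[4])
Rt=R.from_matrix(np.c_[-cx,cy,-n]);Rc=R.from_quat(St['tool_rot'],scalar_first=True)
print('goal',g,'shift/25mm',totool(g-St['ee_pos'],St)/.025,'turn/.15',(Rc.inv()*Rt).as_rotvec()/.15)
print('angle err of board-y vs crank', np.degrees(a))
E
python3 m.py w1 '(290,360,55,125)' '(220,300,20,150)' 0.1
```

```text
n [-0.52822806 -0.04620474  0.84784446] c -0.25983904309879363 yaw 4.9990069374784305 slope 32.02201025809481
heights hist [2943   10  238   12   11 1465    3   12  186    0]
hub top height 0.02400444834947338
rect mm ((0.23933792114257812, -0.4065418243408203), (41.97260284423828, 41.96137619018555), 6.082764148712158)
hub top centre [0.59132809 0.3234262  0.10787983]  underside [0.60400791 0.32453532 0.08752779]
crank x [0.84432197 0.07722573 0.53024201] y [-0.08997511  0.99594242 -0.00178112]
peg tip [0.58454478 0.32277312 0.12583014]
goal [0.5511851  0.31991485 0.17231224] shift/25mm [3.58639412 2.38032517 2.80970268] turn/.15 [-1.23343124 -0.02092269 -1.99456704]
angle err of board-y vs crank 6.082764148712158
```

```bash
python3 -m inch '[[[0.9,0.6,0.7],[0,0,0],1],[[0.9,0.6,0.7],[0,0,0],1],[[0.9,0.6,0.7],[0,0,0],1],[[0.9,0.58,0.7],[0,0,0],1],[[0,0,0],[-0.41,-0.01,-0.665],1],[[0,0,0],[-0.41,-0.01,-0.665],1],[[0,0,0],[-0.41,-0.01,-0.665],1],[[0,0,0],[0,0,0],1],[[0,0,0],[0,0,0],1]]'
python3 - <<'E'
from h import *
import pickle
p,im,d=cam('wrist');save(im,'w2.png');np.savez('pics/w2.npz',im=im,d=d);pickle.dump(p,open('pics/w2.pkl','wb'))
# where is the predicted hub?
q=rot(p).T@(np.array([.59133,.32343,.10788])-p['xyz']);print(p['cx']+p['fx']*q[0]/-q[2],p['cy']-p['fy']*q[1]/-q[2])
E
python3 m.py w1 '(290,360,55,125)' '(220,300,20,150)' 0.02
```

```text
clock: 4.58
ee_pos: [0.5524, 0.3197, 0.1729]
tool_rot: [0.277, -0.041, 0.96, 0.011]
contact_force: [-0.4, 0.4, 0.9]
finger_gap: 1.002
finger_force: 0.0
250.50187542871976 197.4129689171523
n [-0.52822806 -0.04620474  0.84784446] c -0.25983904309879363 yaw 4.9990069374784305 slope 32.02201025809481
heights hist [2943   10  238   12   11 1465    3   12  186    0]
hub top height 0.02400444834947338
rect mm ((0.23933792114257812, -0.4065418243408203), (41.97260284423828, 41.96137619018555), 6.082764148712158)
hub top centre [0.59132809 0.3234262  0.10787983]  underside [0.60400791 0.32453532 0.08752779]
crank x [0.84432197 0.07722573 0.53024201] y [-0.08997511  0.99594242 -0.00178112]
peg tip [0.58454478 0.32277312 0.12583014]
goal [0.59344335 0.32361123 0.10448468] shift/25mm [0.0506043  0.00723225 3.19356726] turn/.15 [-0.01615988  0.02191004 -0.02014638]
angle err of board-y vs crank 6.082764148712158
```

View pics/w2.png

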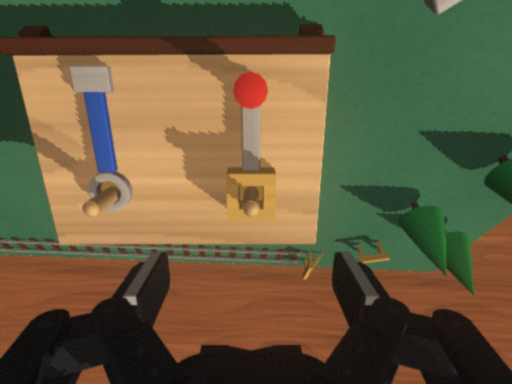

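The hub is at (251,194), square to the tool. The knob is at (250,90) and the peg tip at (252,208), which is next to the predicted hub position. I re-measure from this second viewpoint.

```bash
python3 m.py w2 '(222,282,160,226)' '(130,225,70,180)' 0.021
```

```text
n [-0.52824243 -0.04737963  0.84777067] c -0.26011698185417353 yaw 5.125314071045779 slope 32.02998354231453
heights hist [1473   55  278  104   81 1646   13   67  222    0]
hub top height 0.023939676537265142
rect mm ((0.37247467041015625, 0.1376934051513672), (41.914554595947266, 41.995384216308594), 6.057881832122803)
hub top centre [0.5906665  0.32351838 0.10753614]  underside [0.60331245 0.32465263 0.08724078]
crank x [0.84435208 0.07605722 0.53036296] y [-8.96074829e-02  9.95977143e-01 -1.71558181e-04]
peg tip [0.58353098 0.3229464  0.12501916]
goal [0.59221936 0.32365766 0.10504397] shift/25mm [0.07980752 0.01325026 3.14871283] turn/.15 [-0.02394039  0.02098916 -0.01235502]
angle err of board-y vs crank 6.057881832122803
```

```bash
python3 -m inch '[[[0.08,0,0.8],[0,0,0],1],[[0,0,0.8],[0,0,0],1],[[0,0,0.8],[0,0,0],1],[[0,0,0.5],[0,0,0],1],[[0,0,0.25],[0,0,0],1],[[0,0,0],[0,0,0],1]]'
python3 -m inch '[[[0,0,0],[0,0,0],0.7],[[0,0,0],[0,0,0],0.3],[[0,0,0],[0,0,0],0.3],[[0,0,0],[0,0,0],0.3],[[0,0,0],[0,0,0],0.3]]' 60
```

```text
clock: 5.38
ee_pos: [0.5917, 0.3231, 0.1046]
tool_rot: [0.277, -0.043, 0.96, 0.011]
contact_force: [-0.6, -0.6, 0.3]
finger_gap: 1.001
finger_force: 0.0
clock: 6.0
ee_pos: [0.5917, 0.323, 0.1048]
tool_rot: [0.277, -0.043, 0.96, 0.011]
contact_force: [-0.4, -0.4, 0.3]
finger_gap: 0.303
finger_force: 0.0
```

```bash
python3 - <<'E'
from h import *
p,im,d=cam('wrist');save(im,'w3.png')
E
```

```text
(no output)
```

View pics/w3.png

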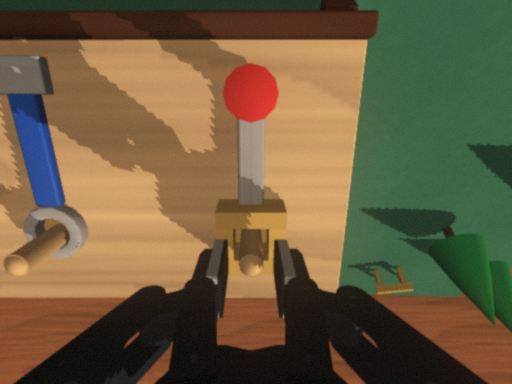

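```bash
python3 - <<'E'
from h import *
s=status.state();p,im,d=cam('wrist')
for u,v in((215,260),(222,260),(218,275),(290,260),(284,270),(218,246),(282,246),(225,210),(275,210),(250,212),(252,268),(217,300),(237,265),(266,265)):
    print(u,v,im[v,u],(1000*totool(pt(p,d,u,v)-s['ee_pos'],s)).round(1))
E
```

```text
215 260 [81 71 62] [ 10.8 -16.  -39.7]
222 260 [41 30 22] [ 11.2 -12.7 -40.4]
218 275 [43 34 25] [ 10.8 -13.3 -51.7]
290 260 [87 75 64] [ 11.3  19.1 -40.5]
284 270 [74 64 52] [  9.9  15.7 -46.5]
218 246 [83 73 63] [  9.8 -16.3 -24.5]
282 246 [87 78 64] [ 10.9  16.8 -26.4]
225 210 [100  76  40] [ 19.6 -14.6   1.5]
275 210 [103  74  39] [20.1 15.1  0.3]
250 212 [130  98  48] [19.9  0.3 -2.3]
252 268 [198 149  92] [ -3.6   1.4 -24.3]
217 300 [39 33 26] [  0.5 -13.8 -55.1]
237 265 [192 144  71] [-14.7  -7.7  -3.9]
266 265 [196 148  71] [-15.3  10.3  -2.9]
```

```bash
python3 - <<'E'
from h import *
s=status.state();p,im,d=cam('wrist')
for u in (213,220,226):
  for v in range(224,262,3):
    print(u,v,im[v,u],(1000*totool(pt(p,d,u,v)-s['ee_pos'],s)).round(1))
def pr(t):
    w=s['ee_pos']+R.from_quat(s['tool_rot'],scalar_first=True).apply(np.array(t)/1000);q=rot(p).T@(w-p['xyz']);return (p['cx']+p['fx']*q[0]/-q[2],p['cy']-p['fy']*q[1]/-q[2])
print(pr([11,-13,17]),pr([11,-13,0]),pr([0,0,0]))
save(cv2.resize(im[190:330,170:330],None,fx=4,fy=4,interpolation=cv2.INTER_CUBIC),'w3c.png')
E
```

```text
213 224 [149 111  72] [  1.5 -24.9  21.1]
213 227 [147 107  70] [ -1.2 -25.1  22. ]
213 230 [143 106  68] [ -2.9 -25.1  20.9]
213 233 [137 102  65] [ -5.3 -25.2  21. ]
213 236 [133  99  63] [ -7.7 -25.3  21.3]
213 239 [129  96  64] [ -9.7 -25.3  20.7]
213 242 [120  90  60] [-11.9 -25.4  20.5]
213 245 [106  87  63] [-14.5 -25.6  21. ]
213 248 [85 72 59] [ 10.8 -18.4 -28.3]
213 251 [81 71 59] [ 11.  -17.9 -31.8]
213 254 [83 72 63] [ 10.4 -17.7 -33.5]
213 257 [81 71 61] [ 10.5 -17.4 -36.5]
213 260 [82 69 62] [ 10.6 -17.  -39.4]
220 224 [137 101  50] [ 12.7 -17.3  -3.4]
220 227 [139 103  51] [ 10.6 -17.4  -3. ]
220 230 [143 106  51] [  7.8 -17.7  -1.3]
220 233 [144 106  51] [  6.6 -17.5  -2.9]
220 236 [143 104  53] [  4.6 -17.6  -2.9]
220 239 [113  87  52] [  2.5 -17.7  -2.7]
220 242 [82 72 63] [ 11.1 -15.4 -22.5]
220 245 [82 71 61] [ 10.8 -15.1 -25.3]
220 248 [82 73 62] [ 10.6 -14.9 -28. ]
220 251 [80 68 58] [ 11.1 -14.4 -31.9]
220 254 [80 72 60] [ 10.6 -14.3 -34. ]
220 257 [67 57 47] [ 10.5 -14.  -36.4]
220 260 [54 45 37] [ 10.8 -13.7 -39.7]
226 224 [137 101  49] [ 12.5 -13.8  -2.9]
226 227 [138 104  50] [ 10.6 -13.8  -3.1]
226 230 [145 105  51] [  8.8 -13.9  -3.3]
226 233 [145 107  52] [  6.3 -14.   -2.3]
226 236 [142 103  49] [  4.4 -14.1  -2.5]
226 239 [101  74  36] [  3.2 -14.   -3.9]
226 242 [45 35 24] [ 10.3 -12.4 -21. ]
226 245 [46 35 24] [  9.9 -12.2 -23.5]
226 248 [47 36 25] [  8.8 -12.1 -24.7]
226 251 [47 35 25] [  7.  -12.2 -24.8]
226 254 [49 38 29] [  5.5 -12.2 -25.3]
226 257 [51 40 28] [  3.7 -12.2 -25.3]
226 260 [47 38 29] [  2.8 -12.1 -26.7]
(np.float64(229.7608237092299), np.float64(213.38692486093032)) (np.float64(227.80300615049075), np.float64(224.2316982791516)) (np.float64(249.4587211168958), np.float64(240.65741976561966))
```

View pics/w3c.png

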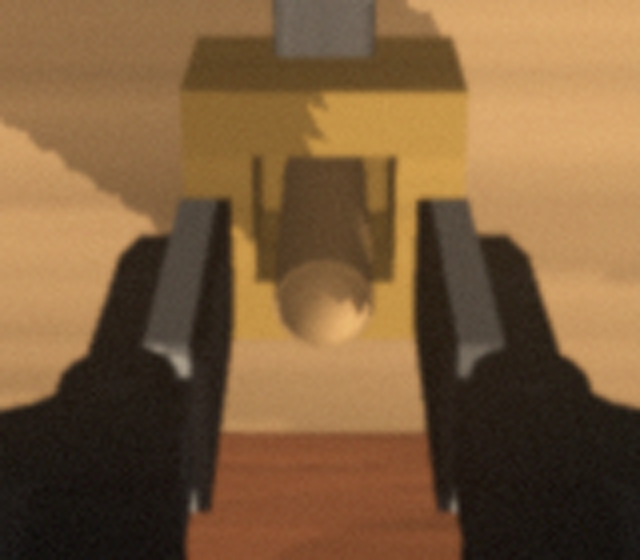

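The crop shows the pads closed on air. Their tips are at crop (205,200) and (445,200), about tool z = -21 mm, while the hub's top is at z = -3 mm. So the tips stand about 38 mm farther back than the frame text suggests, and I trust the image. I open, go 37 mm deeper and grip again.

```bash
python3 -m inch '[[[0,0,0],[0,0,0],0.8],[[0,0,0],[0,0,0],0.8],[[0,0,0],[0,0,0],0.8],[[0,0,0.5],[0,0,0],0.8],[[0,0,0.5],[0,0,0],0.8],[[0,0,0.3],[0,0,0],0.8],[[0,0,0.18],[0,0,0],0.8],[[0,0,0],[0,0,0],0.8]]'
python3 - <<'E'
from h import *
s=status.state();p,im,d=cam('wrist');print(s['contact_force'])
m=np.zeros(d.shape,bool);m[190:384,60:450]=1
P=1000*totool(ptm(p,d,m&(d>0))-s['ee_pos'],s)
for sg in(-1,1):
    k=(abs(P[:,0])<12.5)&(sg*P[:,1]>23)&(sg*P[:,1]<48)&(P[:,2]<12);Q=P[k];print(len(Q),np.percentile(Q[:,2],[90,98,99.5]) if len(Q) else 0, np.percentile(sg*Q[:,1],[1,50]))
k=(abs(P[:,1])<21)&(P[:,0]<14)&(P[:,0]>-22);print(np.percentile(P[k][:,2],[2,25,50,75]))
E
python3 -m inch '[[[0,0,0],[0,0,0],0.6],[[0,0,0],[0,0,0],0.4],[[0,0,0],[0,0,0],0.3],[[0,0,0],[0,0,0],0.3],[[0,0,0],[0,0,0],0.3]]' 60
```

```text
clock: 7.15
ee_pos: [0.6114, 0.3245, 0.073]
tool_rot: [0.277, -0.043, 0.96, 0.011]
contact_force: [0.5, -0.1, 0.2]
finger_gap: 0.802
finger_force: 0.0
[ 0.5141292  -0.13515732  0.19300465]
4793 [-16.13308833 -15.44467595 -15.13278405] [24.90526784 35.75571496]
4465 [-16.33110432 -15.65395551 -15.336459  ] [26.60143111 36.47604273]
[-100.67456665  -94.35125558  -56.44103466  -40.19826732]
clock: 7.82
ee_pos: [0.6112, 0.3247, 0.0739]
tool_rot: [0.277, -0.043, 0.96, 0.011]
contact_force: [-4.7, -2.1, 7.8]
finger_gap: 0.476
finger_force: 59.6
```

Gripped: gap 0.476 (about 41 mm) with 60 N on the pad. I lift straight off along the peg.

```bash
python3 -m inch '[[[0,0,-0.3],[0,0,0],0.3],[[0,0,-0.6],[0,0,0],0.3],[[0,0,-0.8],[0,0,0],0.3],[[0,0,-0.8],[0,0,0],0.3],[[0,0,-0.8],[0,0,0],0.3]]'
python3 -m inch '[[[0,0,-1],[0,0,0],0.3],[[0,0,-1],[0,0,0],0.3],[[0,0,-1],[0,0.0,0],0.3],[[0,0,-1],[0,0.72,0],0.3],[[0,0,-0.5],[0,0.75,0],0.3],[[0,0,0],[0,0.75,0],0.3],[[0,0,0],[0,0.75,0],0.3],[[0,0,0],[0,0.75,0],0.3],[[0,0,0],[0,0,0],0.3]]'
python3 - <<'E'
from h import *
import pickle
s=status.state();print(s['tool_rot'],R.from_quat(s['tool_rot'],scalar_first=True).as_matrix())
p,im,d=cam('wrist');save(im,'w4.png')
pt_,T,D=cam('top');np.savez('pics/top1.npz',im=T,d=D)
save(np.hstack([cv2.resize(im,(400,300)),cv2.resize(T[100:190,300:420],(400,300))]),'v4.png')
E
```

```text
clock: 8.45
ee_pos: [0.5666, 0.3207, 0.1439]
tool_rot: [0.277, -0.043, 0.96, 0.011]
contact_force: [-0.0, 0.8, -3.6]
finger_gap: 0.484
finger_force: 62.4
clock: 9.57
ee_pos: [0.5101, 0.3152, 0.2384]
tool_rot: [0.003, -0.043, 0.999, -0.002]
contact_force: [0.6, -0.6, -4.0]
finger_gap: 0.482
finger_force: 62.4
[ 0.00262995 -0.04329736  0.99905745 -0.001622  ] [[-0.99623684 -0.08650457  0.00539539]
 [-0.08652163  0.99624542 -0.0030132 ]
 [-0.00511448 -0.00346868 -0.99998091]]
```

View pics/v4.png

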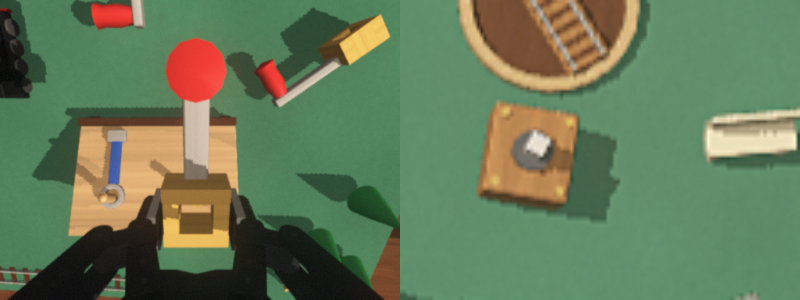

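The wrist half shows the crank held upright: hub at (196,210), knob at (196,70), board peg freed and spanner still hung. The top half shows the gearbox with collar and spindle at crop (537,147). I move beside the gearbox to view the square.

```bash
python3 -m inch '[[[-0.1,-1,0],[0,0,0],0.3],[[-0.1,-1,0],[0,0,0],0.3],[[-0.1,-1,0],[0,0,0],0.3],[[-0.1,-1,0],[0,0,0],0.3],[[-0.1,-1,0],[0,0,0],0.3],[[-0.1,-1,0],[0,0,0],0.3],[[-0.1,-1,0],[0,0,0],0.3],[[-0.1,-1,0],[0,0,0],0.3],[[-0.1,-1,0],[0,0,0],0.3],[[-0.1,-1,0],[0,0,0],0.3]]'
python3 -m inch '[[[0,-1,0],[0,0,0],0.3],[[0,-1,0],[0,0,0],0.3],[[0,-1,0],[0,0,0],0.3],[[0,-1,0],[0,0,0],0.3],[[0,-1,0],[0,0,0],0.3],[[0,-0.5,0],[0,0,0],0.3],[[0,0,0],[0,0,0],0.3]]'
python3 - <<'E'
from h import *
import pickle
p,im,d=cam('wrist');save(im,'w5.png');np.savez('pics/w5.npz',im=im,d=d);pickle.dump(p,open('pics/w5.pkl','wb'))
E
```

```text
clock: 10.92
ee_pos: [0.5554, 0.0689, 0.2398]
tool_rot: [0.004, -0.045, 0.999, -0.001]
contact_force: [-0.1, -0.1, -2.4]
finger_gap: 0.478
finger_force: 62.4
clock: 11.8
ee_pos: [0.568, -0.0679, 0.2401]
tool_rot: [0.003, -0.044, 0.999, -0.001]
contact_force: [0.1, 0.5, -2.7]
finger_gap: 0.479
finger_force: 62.5
```

View pics/w5.png

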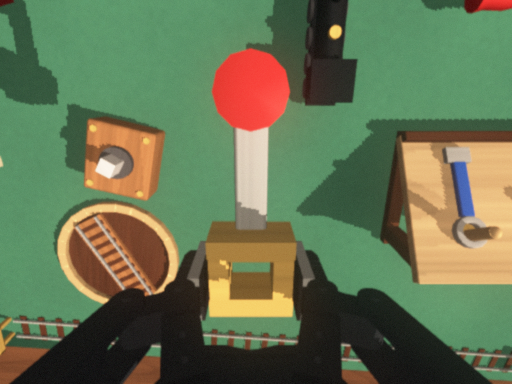

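The spindle's top is at (105,168), the collar at (118,162), and the held hub's top face at (251,245), square in the grip. I measure the spindle, collar and held hub from this frame.

```bash
cat > m2.py <<'E'
from h import *
import pickle,sys
f=sys.argv[1];b=eval(sys.argv[2]);hb=eval(sys.argv[3])
p=pickle.load(open(f'pics/{f}.pkl','rb'));z=np.load(f'pics/{f}.npz');im,d=z['im'],z['d']
St=status.state();Rc=R.from_quat(St['tool_rot'],scalar_first=True)
def rect(mm,n,c,nm):
    cs=max(cv2.findContours(mm,cv2.RETR_EXTERNAL,cv2.CHAIN_APPROX_NONE)[0],key=cv2.contourArea)[:,0]
    Q=np.array([onp(p,a,e,n,c) for a,e in cs]);r=cv2.minAreaRect((Q[:,:2]*1000).astype(np.float32))
    print(nm,'h',c,'ctr',np.round(r[0],1),'size',np.round(r[1],1),'angle',(r[2]+45)%90-45,'npx',(mm>0).sum());return r
def layer(b,lo,hi,n):
    k=np.zeros(d.shape,bool);k[b[2]:b[3],b[0]:b[1]]=1;k&=d>0
    v,u=np.nonzero(k);H=ptm(p,d,k)@n;s=(H>lo)&(H<hi);mm=np.zeros(d.shape,np.uint8);mm[v[s],u[s]]=255;return mm,np.median(H[s]) if s.any() else 0
Z=np.array([0,0,1.])
m,h=layer(b,.074,.085,Z);rect(m,Z,h,'spindle top')
m,h=layer(b,.0505,.056,Z);r=rect(m,Z,h,'collar')
m,h=layer(b,.042,.048,Z);rect(m,Z,h,'block')
H0=St['ee_pos'][2]
if hb:
  lo,hi=float(sys.argv[4]),float(sys.argv[5])
  m,h=layer(hb,H0+lo,H0+hi,Z);rect(m,Z,h,'hub top');print('hub top rel tcp',h-H0)
print('tcp',St['ee_pos'],'yaw tool y',np.degrees(np.arctan2(*-Rc.as_matrix()[:2,1]*[1,-1])))
print('wrist force',St['contact_force'],St['ft_torque'])
E
python3 m2.py w5 '(80,165,118,205)' '(200,305,215,325)' .03 .048
```

```text
spindle top h 0.0785084743270294 ctr [ 577.  -233.2] size [19.1 19.5] angle -25.494308471679688 npx 275
collar h 0.052640496231815104 ctr [ 576.  -231.8] size [39.6 35.4] angle 33.34834289550781 npx 463
block h 0.044604617880548036 ctr [ 577.  -233.2] size [82.9 88.6] angle -8.614242553710938 npx 3611
hub top h 0.27946442329865473 ctr [566.8 -66.6] size [47.  49.7] angle 5.2677764892578125 npx 6618
hub top rel tcp 0.03940414177673518
tcp [ 0.56812356 -0.06701292  0.24006028] yaw tool y 5.083584514241621
wrist force [-0.28616763  0.68990701 -3.33523434] [ 0.06507329 -0.01093796  0.02074192]
```

```bash
python3 - <<'E'
from h import *
import pickle
p=pickle.load(open('pics/w5.pkl','rb'));d=np.load('pics/w5.npz')['d'];s=status.state()
k=np.zeros(d.shape,bool);k[210:330,195:310]=1
P=1000*totool(ptm(p,d,k&(d>0))-s['ee_pos'],s)
t=(P[:,2]<-36)&(P[:,2]>-43)
for a,b in((-19,-13),(13,19),(-8,8)):
    q=P[t&(P[:,1]>a)&(P[:,1]<b)][:,0];print('x ext',np.percentile(q,[.5,99.5]),np.histogram(q,np.arange(-28,29,4))[0])
q=P[t&(abs(P[:,0]-16)<4)][:,1];print('y ext front band',np.percentile(q,[.5,99.5]),np.median(P[t][:,2]))
k[:]=0;k[130:225,225:280]=1;P=1000*totool(ptm(p,d,k&(d>0))-s['ee_pos'],s)
a=P[(P[:,2]>-32)&(P[:,2]<-20)];print('arm top z',np.median(a[:,2]),'y',np.percentile(a[:,1],[1,50,99]),np.polyfit(a[:,0],a[:,2],1),np.polyfit(a[:,0],a[:,1],1))
g=np.array([.577,-.2332,0])-s['ee_pos'];print(totool(g,s)/.025,s['qpos'])
E
```

```text
x ext [-22.35621686  20.06192831] [  0  47  77  81  74  87  91  83  90  94  96 127  10   0]
x ext [-22.4217089   19.92656515] [  0  45  83  73  83  82  90  91  86  95  97 129   4   0]
x ext [-22.7097247   20.20540725] [  0 128 200 287  68   0   0   0   0 162 250 351  18   0]
y ext front band [-20.99949351  20.50084042] -39.51011164682971
arm top z -25.57647678200281 y [-8.02293250e+00  3.84722068e-04  7.58398459e+00] [-5.27344589e-03 -2.52898991e+01] [ 0.00022143 -0.21915798]
[ 0.2990478  -6.62622887  9.61899495] [-0.33311503  0.24060601  0.40189534  1.83726993 -0.10401754  1.07751916
  1.76664274]
```

```bash
python3 -m inch '[[[0.04,-0.95,0.3],[0,0,0],0.3],[[0.04,-0.95,0.3],[0,0,0],0.3],[[0.04,-0.95,0.3],[0,0,0],0.3],[[0.04,-0.95,0.3],[0,0,0],0.3],[[0.04,-0.95,0.3],[0,0,0],0.3],[[0.04,-0.95,0.3],[0,0,0],0.3],[[0.04,-0.93,0.3],[0,0,0],0.3],[[0,0,0],[0,0,0],0.3]]'
python3 -m inch '[[[0,0,0.4],[0,0,0.9],0.3],[[0,0,0.4],[0,0,0.9],0.3],[[0,0,0.4],[0,0,0.9],0.3],[[0,0,0.4],[0,0,0.87],0.3],[[0,0,0],[0,0,0],0.3],[[0,0,0],[0,0,0],0.3]]'
cat > g.py <<'E'
from h import *
import pickle,sys
s=status.state();Rc=R.from_quat(s['tool_rot'],scalar_first=True);M=Rc.as_matrix()
hub=s['ee_pos']+Rc.apply([-.0012,-.0001,-.0155]);print('underside',hub,'yaw',np.degrees(np.arctan2(-M[0,1],M[1,1])),'up',-M[:,2])
print('shift to collar units',totool(np.array([.577,-.2332,.0526])-hub,s)/.025)
Rt=R.from_euler('z',np.radians(float(sys.argv[1]) if len(sys.argv)>1 else -25.5))*R.from_matrix(np.diag([-1,1,-1.]));print('turn',(Rc.inv()*Rt).as_rotvec()/.15)
print(s['clock'],s['contact_force'].round(1),s['ft_torque'].round(2),s['qpos'][6],s['finger_gap'],s['finger_force'])
E
python3 g.py
```

```text
clock: 12.85
ee_pos: [0.576, -0.2341, 0.1873]
tool_rot: [0.003, -0.044, 0.999, -0.001]
contact_force: [-0.1, 1.6, -2.1]
finger_gap: 0.48
finger_force: 62.5
clock: 13.6
ee_pos: [0.5771, -0.233, 0.1484]
tool_rot: [0.004, 0.22, 0.976, -0.0]
contact_force: [-0.4, -0.2, -3.3]
finger_gap: 0.479
finger_force: 62.4
underside [ 0.57800001 -0.23353714  0.16392129] yaw -25.388379017928635 up [-0.00698221  0.00234231  0.99997288]
shift to collar units [ 0.07447789 -0.00887459  4.45241997]
turn [0.00589791 0.04874241 0.01296624]
13.6 [-0.4 -0.2 -3.3] [-0.   -0.01 -0.03] 1.665114196716609 0.47878076753449195 62.38825544714928
```

```bash
python3 -m inch '[[[0.07,-0.01,0.8],[0,0.05,0.01],0.3],[[0,0,0.8],[0,0,0],0.3],[[0,0,0.8],[0,0,0],0.3],[[0,0,0.6],[0,0,0],0.3],[[0,0,0],[0,0,0],0.3],[[0,0,0],[0,0,0],0.3]]'
python3 g.py
python3 - <<'E'
from h import *
import pickle
p,im,d=cam('wrist');save(im,'w6.png');q,jm,e=cam('side')
save(np.hstack([cv2.resize(im[190:310,170:330],(400,300)),cv2.resize(jm[225:285,300:380],(400,300),interpolation=cv2.INTER_CUBIC)]),'v6.png')
E
```

```text
clock: 14.35
ee_pos: [0.5753, -0.2336, 0.0733]
tool_rot: [0.0, 0.223, 0.975, 0.0]
contact_force: [-0.4, -0.0, -3.1]
finger_gap: 0.482
finger_force: 62.4
underside [ 0.57633197 -0.23422695  0.08882757] yaw -25.719230173337444 up [-2.02836497e-04 -4.53653028e-04  9.99999877e-01]
shift to collar units [-0.00626833  0.04788469  1.44912679]
turn [ 3.31173290e-03 -8.78388646e-05 -2.55085650e-02]
14.35 [-0.4 -0.  -3.1] [-0.02 -0.05 -0.02] 1.7134339533366616 0.4823108360763796 62.36628368496895
```

View pics/v6.png

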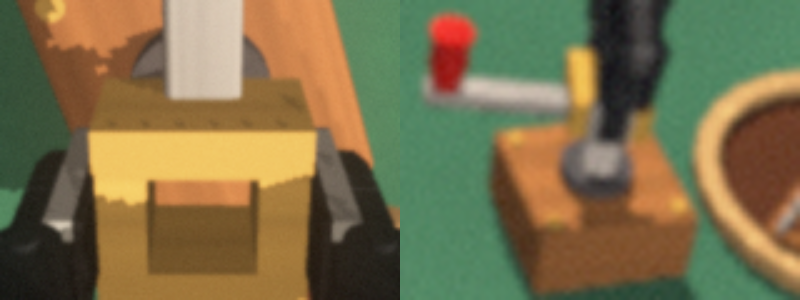

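The left half shows the hub level with the block and collar just behind it. The right half, from the side camera, shows the hub right over the spindle at crop (600,160). I descend gently and feel for contact.

```bash
python3 -m inch '[[[0,0.05,0.15],[0,0,-0.02],0.3],[[0,0,0.15],[0,0,0],0.3],[[0,0,0.1],[0,0,0],0.3],[[0,0,0.08],[0,0,0],0.3],[[0,0,0],[0,0,0],0.3]]'
python3 -m inch '[[[0,0,0.08],[0,0,0],0.3],[[0,0,0.06],[0,0,0],0.3],[[0,0,0],[0,0,0],0.3]]'
python3 g.py
```

```text
clock: 15.08
ee_pos: [0.5754, -0.2323, 0.0608]
tool_rot: [-0.0, 0.221, 0.975, 0.0]
contact_force: [-0.7, -1.0, -3.1]
finger_gap: 0.479
finger_force: 62.5
clock: 15.45
ee_pos: [0.5755, -0.2323, 0.0574]
tool_rot: [-0.0, 0.221, 0.975, 0.0]
contact_force: [-0.4, -2.2, -3.0]
finger_gap: 0.479
finger_force: 62.4
underside [ 0.57653465 -0.23295441  0.07287019] yaw -25.54831443736917 up [ 3.82617012e-04 -5.74375197e-04  9.99999762e-01]
shift to collar units [-0.02151141 -0.00112156  0.81079454]
turn [ 0.00235635 -0.00395179 -0.00562094]
15.45 [-0.4 -2.2 -3. ] [-0.45  0.1   0.06] 1.7247071902689082 0.4791638152149175 62.35129237174988
```

It is already 5.6 mm below the spindle's top with no vertical load, so the crank has dropped on. I continue down to the collar.

```bash
python3 -m inch '[[[0,-0.02,0.15],[0,0,0],0.3],[[0,0,0.15],[0,0,0],0.3],[[0,0,0.15],[0,0,0],0.3],[[0,0,0.1],[0,0,0],0.3],[[0,0,0],[0,0,0],0.3]]'
python3 -m inch '[[[0,0,0.08],[0,0,0],0.3],[[0,0,0.05],[0,0,0],0.3],[[0,0,0.04],[0,0,0],0.3],[[0,0,0],[0,0,0],0.3]]'
python3 g.py
```

```text
clock: 16.08
ee_pos: [0.5753, -0.2326, 0.0435]
tool_rot: [-0.0, 0.221, 0.975, 0.0]
contact_force: [-0.2, -0.2, -3.3]
finger_gap: 0.484
finger_force: 62.5
clock: 16.58
ee_pos: [0.5753, -0.2326, 0.0394]
tool_rot: [-0.0, 0.221, 0.975, 0.0]
contact_force: [-0.1, -0.3, -3.0]
finger_gap: 0.477
finger_force: 62.5
underside [ 0.57637109 -0.23322324  0.05488843] yaw -25.539246231330132 up [ 3.40454119e-04 -7.37401353e-04  9.99999670e-01]
shift to collar units [-0.02235458  0.01163703  0.09152913]
turn [ 0.00345856 -0.00416617 -0.00456543]
16.575 [-0.1 -0.3 -3. ] [-0.02 -0.06  0.04] 1.737955003577917 0.4770146623238737 62.53407999873161
```

```bash
python3 -m inch '[[[0,0,0.04],[0,0,0],0.3],[[0,0,0.03],[0,0,0],0.3],[[0,0,0],[0,0,0],0.3]]'
python3 -m inch '[[[0,0,0.03],[0,0,0],0.3],[[0,0,0.02],[0,0,0],0.3],[[0,0,0],[0,0,0],0.3]]'
```

```text
clock: 16.95
ee_pos: [0.5753, -0.2326, 0.0377]
tool_rot: [-0.0, 0.221, 0.975, 0.0]
contact_force: [-0.8, -0.1, -2.7]
finger_gap: 0.479
finger_force: 62.5
clock: 17.32
ee_pos: [0.5754, -0.2327, 0.037]
tool_rot: [-0.0, 0.221, 0.975, 0.0]
contact_force: [-3.3, 1.8, 7.2]
finger_gap: 0.477
finger_force: 63.7
```

Contact felt at the collar height (force +10 N, underside about 52.5 mm). I release and retreat straight up.

```bash
python3 -m inch '[[[0,0,0],[0,0,0],0.6],[[0,0,0],[0,0,0],0.8],[[0,0,0],[0,0,0],0.8],[[0,0,0],[0,0,0],0.8]]'
python3 -m inch '[[[0,0,-0.3],[0,0,0],0.8],[[0,0,-0.6],[0,0,0],0.8],[[0,0,-1],[0,0,0],0.8],[[0,0,-1],[0,0,0],0.8],[[0,0,-1],[0,0,0],0.8],[[0,0,-1],[0,0,0],0.8],[[0,0,-1],[0,0,0],0.8],[[0,0,0],[0,0,0],0.8]]'
python3 - <<'E'
from h import *
import pickle
p,im,d=cam('wrist');q,jm,e=cam('side')
save(np.hstack([cv2.resize(im,(400,300)),cv2.resize(jm[215:290,285:385],(400,300),interpolation=cv2.INTER_CUBIC)]),'v7.png')
k=np.zeros(d.shape,bool);k[100:330,150:370]=1
P=ptm(p,d,k&(d>0));r=np.hypot(P[:,0]-.577,P[:,1]+.2332)
b=P[(r<.02)&(r>.013)&(P[:,2]>.06)&(P[:,2]<.09)];print('hub top',np.median(b[:,2]),np.percentile(b[:,2],[5,95]));
A=np.c_[b[:,:2]-b[:,:2].mean(0),np.ones(len(b))];o=abs(b[:,2]-np.median(b[:,2]))<.003;print('slopes',np.linalg.lstsq(A[o],b[o,2],rcond=None)[0])
c=P[(r<.008)&(P[:,2]<.1)];print('spindle top',np.percentile(c[:,2],[50,90]))
E
```

```text
clock: 17.82
ee_pos: [0.5754, -0.2326, 0.0364]
tool_rot: [-0.0, 0.221, 0.975, 0.0]
contact_force: [-0.3, 0.4, -0.4]
finger_gap: 0.799
finger_force: 0.0
clock: 18.82
ee_pos: [0.5764, -0.2333, 0.1868]
tool_rot: [0.002, 0.221, 0.975, 0.0]
contact_force: [1.2, -0.6, 0.0]
finger_gap: 0.802
finger_force: 0.0
hub top 0.07652999488688567 [0.07534109 0.07754363]
slopes [0.00289172 0.00426738 0.07652202]
spindle top [0.07847431 0.0792153 ]
```

View pics/v7.png

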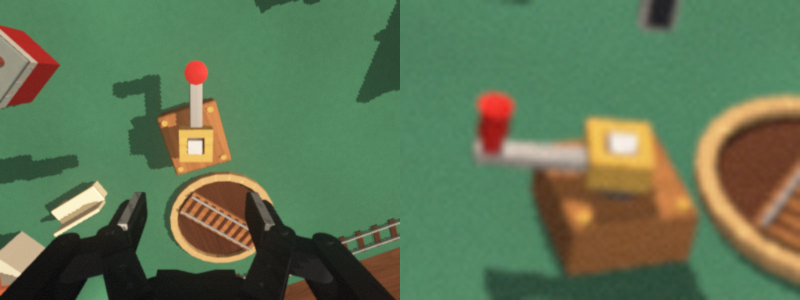

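The crank is seated: its hub is at wrist (196,147) with the spindle showing through the hole. The hub top is at 76.5 mm, against 53 + 24 = 77 mm expected, and it sits level. The gripper is clear, so I hand it in.

```bash
python3 -c "
from rig import sign_off
print(sign_off())"
```

```text
the job is handed in; nothing more can be done
None
```

The smallest crank is off its peg and home on the spindle, flat on the collar and released; the job was handed in at about 19 s of the 58 s allowed, and no verdict came back.

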